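Bolt down a woofer in cross order

ROBOT

A 6-joint arm with a two-finger parallel gripper is mounted at the origin on the work surface. World frame = base frame: x ahead of the robot, y to its left, z up, the work surface at z = 0. Lengths are in m, angles in rad, forces in N, time in s.
With the tool pointing down it reaches from about 0.375 to 0.75 m from the base axis. Payload 9 kg.
Tool frame: the origin (TCP) lies on the centre line of the jaws, within the pads' length; the fingertips stand 17 mm ahead of it and the grasp point (between the pads) lies 2 mm behind it; z points along the fingers, y is the line along which they close (so a half turn about z gives the same grasp; the last joint's range is limited). The gripper opens to 85 mm and grips with 20 to 120 N. Pads are 22 mm wide; open, the fingers measure 114 mm over their backs; the gripper's body (76 mm by 85 mm) begins 54 mm behind the grasp point. The pads swing forward as they close: fully open they stand 13 mm farther back than shut.
Start: joints at [0.887, 0.104, 0.097, 1.564, 0, 1.353], TCP at [0.269, 0.536, 0.248] pointing down, gripper open.
Joint ranges: [-2.99, 2.99], [-0.84, 1.86], [-1.1, 1.16], [-1.84, 2.11], [-1.51, 1.56], [-3.14, 3.14]. Speed limits (rad/s): [2.22, 2.22, 2.57, 3.14, 3.14, 3.14].

INTERFACE

Orientations are given as a unit quaternion [w, x, y, z].
In Python, from cell import state, optics, manip gives the robot as it stands.
- The arm moves only by the tool apply_moves, never from a script. Its argument "rows" is one flat list of numbers, 5 for each row, row after row: the shift along the tool's x, y, z in cm, then the turn about the tool's z in rad, then the gripper command: -1 is fully open, 1 is shut, values between are in proportion. In form: [x, y, z, roll, gripper, x, y, z, roll, gripper, ...]. A call has 1 to 8 rows; each row shifts and turns the commanded pose from where the row before left it, along the tool's axes as they then stand; what a row does not reach is not made up. A row lasts 1/12 s, in which the tool goes at most 41.7 mm and 7.16 degrees, less where a joint would pass 70% of its speed; a pose out of reach is approached as far as the arm can. A call is refused whole if a number of a shift passes 4.17 or a number of a turn 0.125, either way. A call with a gripper value outside its range is refused whole. The fingers move at their own pace and stop on an object; "newtons" is the grip in N (left out, the last holds). Time passes only in rows, so rows that do not move let the fingers close. It gives the time, the measured TCP pose, the force, the opening and the grip force at its end, in the units of the state.
- state(): the state, without advancing time (a new reading comes with each control period).
- optics.get_image(name): name is "scene" or "side" or "wrist"; returns a dict with "image" (384x512x3 uint8, blue, green, red), "mtx" (3x3 intrinsics, pixels), "rvec" (rotation vector, rad) and "tvec" (3), from world to camera coordinates, as OpenCV has them. Camera axes: x right, y down, z forward; pixel columns grow to the right and rows downward; lengths in m; the calibration is good to about 2 mm. A picture is of the moment at which its call begins. There is no depth.
- manip.job_done(): hands the job in; it is judged then, once.
The state is a dict: "clock": time; "joint_positions": joint angles; "joint_velocities": joint speeds; "joint_efforts": joint torques, N m; "position": TCP position; "tool_rot": TCP orientation; "contact_force": force on the tool from outside, world axes, zero at the start; "moment": the same for the moment, N m; "width": opening from 0.0 (shut) to 1.0 (fully open); "grasp_force": force on a finger pad.
Only numpy, scipy, OpenCV 4.12 (cv2) and the standard library are available. Lean on these libraries where they do the work, as an engineer would, in place of code of your own. Each camera call takes 0.05 s, during which the arm holds its last target. There are 200 camera calls.

TASK

The loudspeaker on the bench lies on its back, its woofer plate held by four thumb nuts that are still loose. Tighten each nut clockwise by about a quarter turn, until its bar lies straight across the cabinet's long direction, in cross order so that the plate is drawn down evenly: the red nut first, then the one diagonally opposite, then the other two, one after the other in either order. Let go of the nuts when done.

Things in the scene. Friction and masses are not known exactly. Their poses are not given: they have to be found in the camera images.
- nut_red_grip (a point): Red thumb nut, tightened first, at (-68, +68) mm in the speaker's x, y. An upright bar 44 long, 10 thick, 30 mm high on a round steel foot 24 mm across, 6 mm high, standing on the plate. Point: centre of grip on the stud's axis, 25 mm above the plate, 155 mm above the table, 11 mm below the bar's top; x runs along the bar, z up.
- nut_across_grip (a point): Brass-coloured thumb nut diagonally opposite the red one, at (+68, -68) mm in the speaker's x, y; tightened second. Same size and point as the red nut. All nuts: light steady friction (0.08 N m), stays where left, keeps its height.
- nut_side1_grip (a point): Brass-coloured thumb nut at (+68, +68) mm in the speaker's x, y. Same size and point as the red nut. All nuts: loose, the bar starts 3 to 23 degrees clockwise (from above) of the speaker's x axis; 67 to 87 degrees more clockwise bring it to a hard stop, straight along the speaker's y, where it is tight (within 15 degrees will do).
- nut_side2_grip (a point): Brass-coloured thumb nut at (-68, -68) mm in the speaker's x, y. Same size, point and behaviour as the other nuts. A fifth, loose brass nut on the table is a spare and not part of the job.
- speaker: Grey loudspeaker cabinet lying on its back, woofer up, fixed to the bench: 250 mm (its x, the long side) by 210 mm (its y) by 120 mm high. Origin at the centre of its underside, on the table; z up. It may be turned any way round. The woofer's dark frame plate, 172 mm square, lies on its upper face, top 130 mm above the table; a black port slot lies near its -x end.

How it is judged:
On the way, in this order (a step that is already met when the one before it is completed fails the run):
1. the red nut is tight while the other three are still loose (angle between the x axis of nut_red_grip and the x axis of speaker, either way round above 1.3 rad and angle between the x axis of each of nut_across_grip, nut_side1_grip, nut_side2_grip and the x axis of speaker, either way round below 0.75 rad), for 0.2 s.
2. the nut diagonally opposite is tight too while the last two are still loose (angle between the x axis of each of nut_red_grip, nut_across_grip and the x axis of speaker, either way round above 1.3 rad and angle between the x axis of each of nut_side1_grip, nut_side2_grip and the x axis of speaker, either way round below 0.75 rad), for 0.2 s.
3. one of the last two nuts is tight while the other is still loose (angle between the x axis of each of nut_red_grip, nut_across_grip and the x axis of speaker, either way round above 1.3 rad and ((angle between the x axis of nut_side1_grip and the x axis of speaker, either way round above 1.3 rad and angle between the x axis of nut_side2_grip and the x axis of speaker, either way round below 0.75 rad) or (angle between the x axis of nut_side2_grip and the x axis of speaker, either way round above 1.3 rad and angle between the x axis of nut_side1_grip and the x axis of speaker, either way round below 0.75 rad))), for 0.2 s.
At the end, for the whole second after the job is handed in: All four nuts' bars lie within 15 degrees of straight across the cabinet's long axis (angle between the x axis of each of nut_red_grip, nut_across_grip, nut_side1_grip, nut_side2_grip and the x axis of speaker, either way round above 1.3 rad); the robot touches nothing.
It also fails if it takes over 72 s, if anything falls off the work surface, if the arm or the gripper's body presses on something with over 40 N, if the wrist force passes 120 N, or if a joint passes its speed limit or range.

## Working session

There is one attempt and no reset: what is moved stays moved. The work goes in short steps, Python scripts to look and compute and a tool call to move; the robot and the scene stay as the last step left them, time stands still between calls to the robot, and variables do not carry over. Pictures are saved under pics/ and viewed, at most 10 in all, crops included, and the job is handed in when it is done.

Besides the shell and the picture viewer there is one more tool, called as name(argument=value, ...), one argument or row to a line, values as JSON. apply_moves: Moves the arm, as the interface text tells. Its arguments: {"type":"object","properties":{"rows":{"type":"array","items":{"type":"number"}},"newtons":{"type":"number"}},"required":["rows"]}

```bash
mkdir -p pics
cat > h.py <<'E'
import numpy as np, cv2
from cell import state, optics, manip
def save(n,f):
    d=optics.get_image(n); cv2.imwrite(f,d["image"]); np.savez(f[:-4]+".npz",**d); return d
def ray(d,px,z):
    R=cv2.Rodrigues(np.array(d["rvec"],float))[0]; t=np.array(d["tvec"],float).ravel()
    c=-R.T@t; v=R.T@np.linalg.inv(d["mtx"])@np.array([px[0],px[1],1.]); return c+v*(z-c[2])/v[2]
def proj(d,P): return cv2.projectPoints(np.array(P,float).reshape(-1,3),np.array(d["rvec"],float),np.array(d["tvec"],float),np.array(d["mtx"],float),None)[0].reshape(-1,2)
E
python3 - <<'E'
from h import *
a=[cv2.resize(save(n,f"pics/{n}0.png")["image"],(400,300)) if n!="scene" else save(n,"pics/scene0.png")["image"] for n in ("scene","wrist","side")]
cv2.imwrite("pics/scene0b.png",cv2.resize(a[0],(800,600)))
cv2.imwrite("pics/two.png",np.hstack(a[1:]))
s=state();print(s["clock"],s["position"],s["tool_rot"],s["contact_force"])
E
```

```text
0.15 [0.26931998 0.53590844 0.24772614] [-2.14813311e-04  2.30803814e-01  9.73000185e-01 -4.39451598e-04] [ 0.27538052 -0.07207138  0.84637805]
```

View pics/scene0b.png

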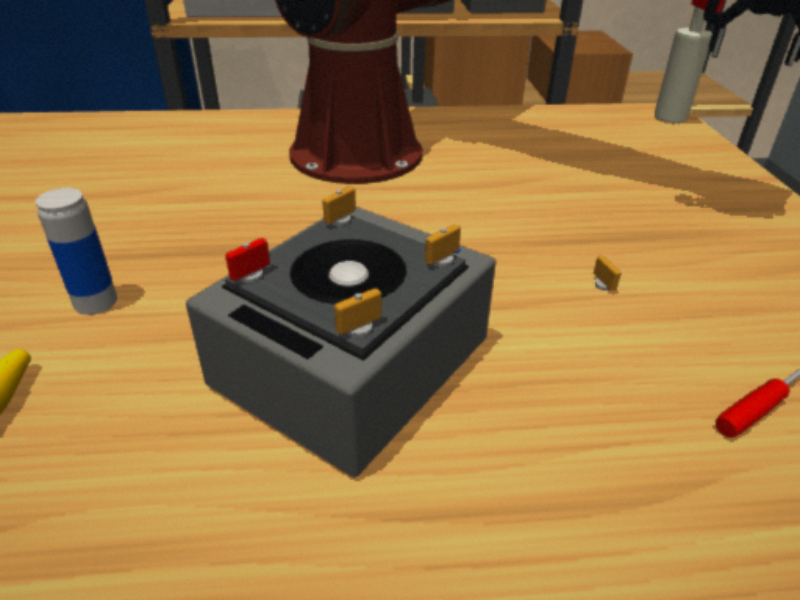

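View pics/two.png

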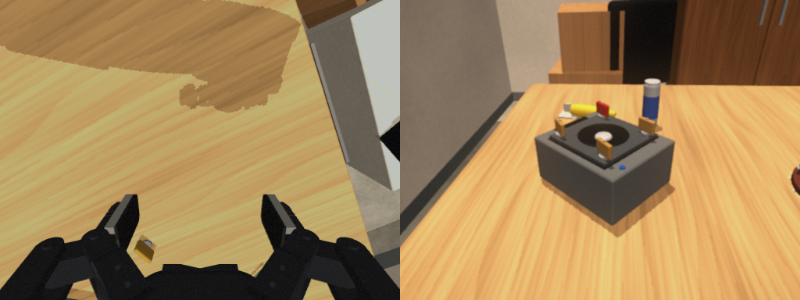

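The scene view shows the cabinet at about (345,330) of 800x600, with the port slot on the near-left side (-x end) and the red nut at (248,260). The bars point roughly toward the speaker's x axis. I'll enlarge this area to get exact corners.

Run:
```python
import cv2
a=cv2.imread("pics/scene0.png")[112:312,112:332]
cv2.imwrite("pics/c1.png",cv2.resize(a,None,fx=3,fy=3,interpolation=cv2.INTER_CUBIC))
a=cv2.imread("pics/side0.png")[112:292,160:360]
cv2.imwrite("pics/c2.png",cv2.resize(a,None,fx=3,fy=3,interpolation=cv2.INTER_CUBIC))
```

```text
(no output)
```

View pics/c1.png

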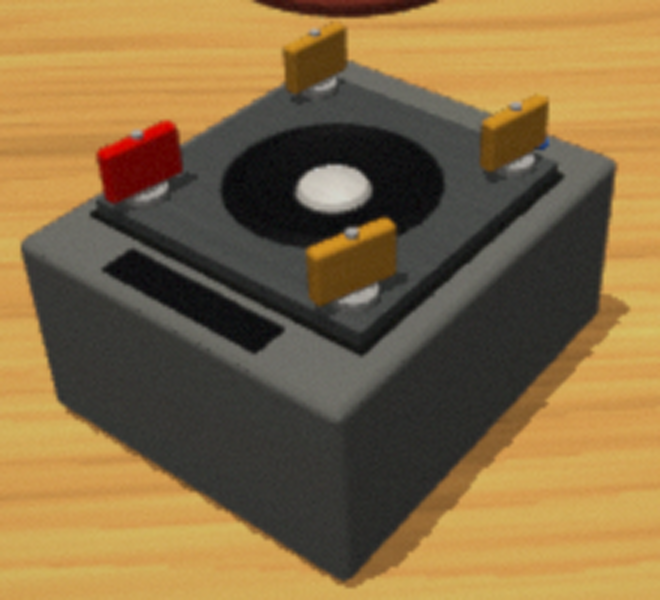

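View pics/c2.png

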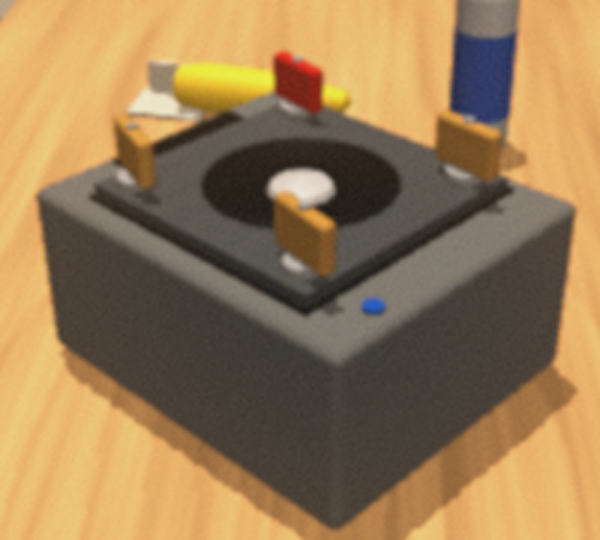

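Enlarged, the stud tips in the scene crop are: red (137,133), side1 (314,31), across (515,104) and side2 (351,232). The blue dot is at the +x end. I'll fit the speaker pose and the bar angles to the colour silhouettes from both cameras.

```bash
cat > fit.py <<'E'
from h import *
from scipy.optimize import minimize, differential_evolution
names=["red","across","side1","side2"]; XY=np.array([[-68,68],[68,-68],[68,68],[-68,-68]])/1e3
def mask(im):
    h=cv2.cvtColor(im,cv2.COLOR_BGR2HSV); H,S,V=cv2.split(h)
    r=((H<6)|(H>174))&(S>170)&(V>60); b=(H>=8)&(H<=26)&(S>190)&(V>45)
    return r.astype(np.uint8),b.astype(np.uint8)
def box(c,a,z0=.136,z1=.166):
    u=np.array([np.cos(a),np.sin(a)]);v=np.array([-u[1],u[0]])
    return [[*(c+i*.022*u+j*.005*v),z] for i in(-1,1) for j in(-1,1) for z in(z0,z1)]
K=4
def hullmask(d,c,a,off):
    p=(proj(d,box(c,a))+off+.5)*K-.5
    m=np.zeros((384*K,512*K),np.uint8)
    cv2.fillConvexPoly(m,cv2.convexHull(np.round(p).astype(np.int32)),1)
    return cv2.resize(m.astype(np.float32),(512,384),interpolation=cv2.INTER_AREA)
E
python3 - <<'E'
from fit import *
D={n:dict(np.load(f"pics/{n}0.npz")) for n in("scene","side")}
s=D["scene"]
tips={"red":(137,133),"side1":(314,31),"across":(515,104),"side2":(351,232)}
P=np.array([ray(s,(112+tips[n][0]/3,112+tips[n][1]/3),.168)[:2] for n in names])
c=P.mean(0); A=np.c_[XY]; q=P-c
yaw=np.arctan2((A[:,0]*q[:,1]-A[:,1]*q[:,0]).sum(),(A*q).sum())
R=lambda t:np.array([[np.cos(t),-np.sin(t)],[np.sin(t),np.cos(t)]])
print("tips",P.round(4).tolist(),c,np.degrees(yaw),"res mm",(1e3*(q-A@R(yaw).T)).round(1).tolist())
# side tips
t=np.array([(298,59),(289,200),(468,119),(133,127)])/3+[160,112]
P2=np.array([ray(D["side"],x,.168)[:2] for x in t]);print("side tips",P2.round(4).tolist(),P2.mean(0))
M={n:mask(D[n]["image"]) for n in D}
def cost(x,ang,only=None):
    e=0
    for k,n in enumerate(D):
        for i in range(4):
            if only is not None and i!=only: continue
            cc=x[:2]+R(x[2])@XY[i]
            h=hullmask(D[n],cc,x[2]-ang[i],x[3+2*k:5+2*k])
            p=proj(D[n],[*cc,.15])[0]; w=24
            y0,x0=int(p[1])-w,int(p[0])-w; sl=np.s_[y0:y0+2*w,x0:x0+2*w]
            e+=np.abs(h[sl]-M[n][0 if i==0 else 1][sl]).sum()
    return e
x=np.r_[c,yaw,0,0,0,0]; ang=np.full(4,.23)
for it in range(4):
    for i in range(4):
        g=np.radians(np.arange(-5,35,1.)); ang[i]=g[np.argmin([cost(x,[a]*4,i) for a in g])]
    sc=np.array([.002,.002,.02,.5,.5,.5,.5])
    r=minimize(lambda z:cost(x+z*sc,ang)+ .5*(z[3:]**2).sum(),np.zeros(7),method="Nelder-Mead",options=dict(maxfev=250,initial_simplex=np.vstack([np.zeros(7),np.eye(7)])))
    x=x+r.x*sc; print(r.fun,x[:2].round(4),np.degrees(x[2]).round(2),x[3:].round(2),np.degrees(ang))
for i in range(4):
    print(names[i],(x[:2]+R(x[2])@XY[i]).round(4),"bar world deg",np.degrees(x[2]-ang[i]).round(1),"tight deg",np.degrees(x[2]-np.pi/2).round(1))
np.save("x.npy",np.r_[x,ang])
E
```

```text
tips [[0.5841, -0.1123], [0.5678, 0.0773], [0.4811, -0.0254], [0.6718, -0.0098]] [ 0.57617516 -0.01753024] 139.79908282801176 res mm [[-0.2, 1.1], [-0.4, -1.0], [0.7, 0.2], [-0.2, -0.3]]
side tips [[0.5772, -0.108], [0.57, 0.0761], [0.4754, -0.0228], [0.664, -0.0041]] [ 0.57164768 -0.01471375]
1769.8908795038644 [ 0.5735 -0.0171] 139.3 [ 0.05 -0.26  0.54  0.29] [ 1. 33. 34. 34.]
1743.1420641922732 [ 0.5734 -0.0171] 139.31 [ 0.08 -0.01  0.74  0.3 ] [21. 34. 34. 34.]
1739.0876922551329 [ 0.5734 -0.0171] 139.34 [ 0.3  -0.    0.99  0.31] [23. 34. 34. 34.]
1731.6585107274648 [ 0.5734 -0.0171] 139.33 [0.51 0.04 1.   0.29] [24. 34. 34. 34.]
red [ 0.5807 -0.113 ] bar world deg 115.3 tight deg 49.3
across [0.5662 0.0788] bar world deg 105.3 tight deg 49.3
side1 [ 0.4776 -0.0243] bar world deg 105.3 tight deg 49.3
side2 [ 0.6693 -0.0098] bar world deg 105.3 tight deg 49.3
```

Run:
```python
from fit import *
s=dict(np.load("pics/scene0.npz")); d=dict(np.load("pics/side0.npz"))
# near lower/top edge ends of the bars, scene crop px
E={"red":((98,158),(181,130)),"side2":((308,262),(397,228)),"across":((482,133),(549,101)),"side1":((285,56),(347,30))}
for n,(a,b) in E.items():
    p,q=[ray(s,(112+t[0]/3,112+t[1]/3),.166)[:2] for t in(a,b)]; v=q-p
    print(n,np.hypot(*v).round(4),np.degrees(np.arctan2(v[1],v[0])).round(1))
for dd,c in((s,(112+350/3,112+270/3)),(s,(112+140/3,112+165/3)),(d,(160+310/3,112+240/3)),(s,(112+510/3,112+140/3)),(s,(112+315/3,112+65/3)),(s,(112+100/3,112+30/3)),(s,(112+70/3,112+130/3))):
    im=cv2.cvtColor(dd["image"],cv2.COLOR_BGR2HSV); print(im[int(c[1]),int(c[0])])
o=[]
for dd,b in((s,(112,312,112,332)),(d,(112,292,160,360))):
    r,br=mask(dd["image"]); o.append(cv2.resize((r*120+br*255)[b[0]:b[1],b[2]:b[3]],(400,360),interpolation=cv2.INTER_NEAREST))
cv2.imwrite("pics/m.png",np.hstack(o))
```

```text
red 0.0437 121.6
side2 0.0449 118.9
across 0.0481 126.9
side1 0.0452 129.7
[ 19 217  93]
[  2 245  99]
[ 16 168 109]
[ 18 211  93]
[ 18 198  90]
[ 18 152 211]
[ 17 161 209]
```

View pics/m.png

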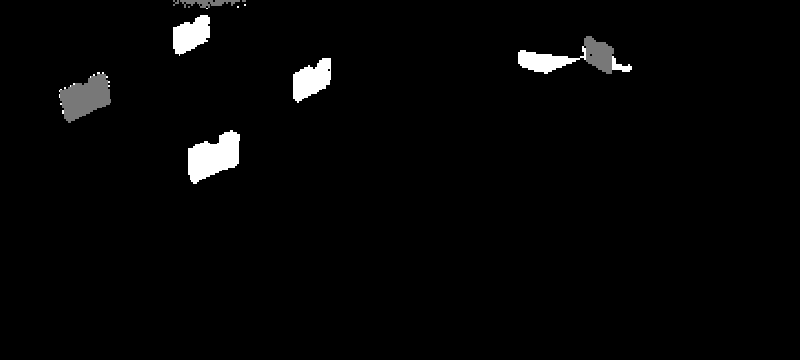

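The mask picture shows that the scene silhouettes are clean, but in the side view (right half) the brass nuts were missed. I'll adjust the threshold and fit again.

```bash
sed -i 's/b=(H>=8).*$/b=(H>=8)\&(H<=26)\&(S>130)\&(V>50)\&(V<150)/' fit.py
cat > run.py <<'E'
from fit import *
R=lambda t:np.array([[np.cos(t),-np.sin(t)],[np.sin(t),np.cos(t)]])
D={n:dict(np.load(f"pics/{n}0.npz")) for n in("scene","side")}
M={n:mask(D[n]["image"]) for n in D}
def cost(x,ang,only=None,per=False):
    e=[]
    for k,n in enumerate(D):
        for i in range(4):
            if only is not None and i!=only: continue
            cc=x[:2]+R(x[2])@XY[i]
            h=hullmask(D[n],cc,x[2]-ang[i],x[3+2*k:5+2*k])
            p=proj(D[n],[*cc,.151])[0]; w=18
            y0,x0=int(p[1])-w,int(p[0])-w; sl=np.s_[y0:y0+2*w,x0:x0+2*w]
            e.append(np.abs(h[sl]-M[n][0 if i==0 else 1][sl]).sum())
    return e if per else sum(e)
x=np.r_[.5745,-.0165,np.radians(139.8),0,0,0,0]; ang=np.full(4,.23)
for it in range(5):
    for i in range(4):
        g=np.radians(np.arange(0,30,1.)); ang[i]=g[np.argmin([cost(x,[a]*4,i) for a in g])]
    sc=np.array([.002,.002,.02,.5,.5,.5,.5])
    r=minimize(lambda z:cost(x+z*sc,ang)+1*(((x[3:]+z[3:]*.5))**2).sum(),np.zeros(7),method="Nelder-Mead",options=dict(maxfev=250,initial_simplex=np.vstack([np.zeros(7),np.eye(7)])))
    x=x+r.x*sc
print(r.fun,x[:2].round(4),np.degrees(x[2]).round(2),x[3:].round(2),np.degrees(ang)); print(np.round(cost(x,ang,per=True)))
for i in range(4):
    print(names[i],(x[:2]+R(x[2])@XY[i]).round(4),"bar world deg",np.degrees(x[2]-ang[i]).round(1),"tight deg",np.degrees(x[2]-np.pi/2).round(1))
np.save("x.npy",np.r_[x,ang])
# independent: cabinet corners at table / plate
c=lambda a,b:ray(D["scene"],(112+a/3,112+b/3),0)[:2]
f,l,rr=c(345,583),c(58,402),c(600,322); print("front-left edge",f-l,"front-right",rr-f,"center~",(l+rr)/2, [np.degrees(np.arctan2(*(v)[::-1])) for v in(l-f,rr-f)])
E
python3 run.py
```

```text
1300.1354221404445 [ 0.5715 -0.0177] 139.75 [0.04 1.05 0.69 0.02] [24. 10.  0. 19.]
[168. 170. 169. 224.  65. 195. 176. 132.]
red [ 0.5795 -0.1135] bar world deg 115.8 tight deg 49.8
across [0.5636 0.0782] bar world deg 129.8 tight deg 49.8
side1 [ 0.4757 -0.0256] bar world deg 139.8 tight deg 49.8
side2 [ 0.6674 -0.0097] bar world deg 120.8 tight deg 49.8
front-left edge [0.13335828 0.15796106] front-right [-0.17964046  0.16066583] center~ [ 0.57339102 -0.01756734] [np.float64(-130.17265699484568), np.float64(138.1913653896391)]
```

Run:
```python
from fit import *
v=np.load("x.npy");x=v[:7];ang=v[7:]
R=lambda t:np.array([[np.cos(t),-np.sin(t)],[np.sin(t),np.cos(t)]])
o=[]
for k,(n,b) in enumerate((("scene",(112,242,112,312)),("side",(112,242,160,360)))):
    d=dict(np.load(f"pics/{n}0.npz")); im=cv2.resize(d["image"],None,fx=4,fy=4,interpolation=cv2.INTER_CUBIC)
    br=cv2.resize(mask(d["image"])[1]*255,None,fx=4,fy=4)
    cn,_=cv2.findContours(br,cv2.RETR_EXTERNAL,cv2.CHAIN_APPROX_NONE); cv2.drawContours(im,cn,-1,(255,0,255),1)
    for i in range(4):
        p=(proj(d,box(x[:2]+R(x[2])@XY[i],x[2]-ang[i]))+.5)*4-.5
        cv2.polylines(im,[cv2.convexHull(np.round(p).astype(np.int32))],True,(0,255,0),1)
    w=np.array([[i*.125,j*.105] for i,j in((-1,-1),(-1,1),(1,1),(1,-1))])@R(x[2]).T+x[:2]
    for z in(0,.12):
        p=(proj(d,np.c_[w,np.full(4,z)])+.5)*4-.5; cv2.polylines(im,[np.round(p).astype(np.int32)],True,(255,255,0),1)
    o.append(cv2.resize(im[b[0]*4:b[1]*4,b[2]*4:b[3]*4],(460,299)) )
cv2.imwrite("pics/ov.png",np.vstack(o))
```

```text
(no output)
```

View pics/ov.png

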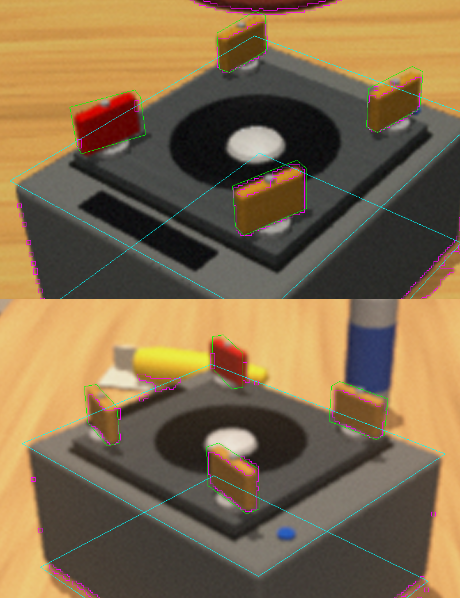

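The overlay shows the fitted outline (green and cyan) matching the cabinet and nuts to within about 1–2 px. I'll use centre (0.5735, -0.017), yaw 139.7°, and take the bar angles from the edges I measured. Next I'll plan the red approach.

```bash
cat > plan.py <<'E'
import sys; from h import *
C=np.array([.5735,-.017]); Y=np.radians(139.7)
N=dict(red=(-.068,.068,121.6),across=(.068,-.068,126.9),side1=(.068,.068,129.7),side2=(-.068,-.068,118.9))
def pos(n):
    a=np.array(N[n][:2]); c,s=np.cos(Y),np.sin(Y); return C+[c*a[0]-s*a[1],s*a[0]+c*a[1]]
def rel(p,z,ang=None):
    s=state(); w,x,y,zz=s["tool_rot"]; a=2*np.degrees(np.arctan2(y,x))
    t=a if ang is None else ang
    roll=np.radians((a-t+180)%360-180); d=np.r_[p,z]-s["position"]; c,q=np.cos(np.radians(t)),np.sin(np.radians(t))
    v=100*np.array([c*d[0]+q*d[1],q*d[0]-c*d[1],-d[2]])
    print("t",round(s["clock"],2),"pos",s["position"].round(4),"xang",round(a%360,1),"F",np.round(s["contact_force"],1),"j6",round(s["joint_positions"][5],2))
    print("roll",roll.round(3),"then shift cm",v.round(2),"rows",np.ceil(np.linalg.norm(v)/4.1))
if __name__=="__main__":
    n=sys.argv[1]; print(n,pos(n).round(4)); rel(pos(n),float(sys.argv[2]),N[n][2] if len(sys.argv)<4 else float(sys.argv[3]))
E
python3 plan.py red .23
```

```text
red [ 0.5814 -0.1128]
t 0.15 pos [0.2693 0.5359 0.2477] xang 153.3 F [ 0.3 -0.1  0.8] j6 1.35
roll 0.553 then shift cm [-71.61  -7.41   1.77] rows 18.0
```

apply_moves(
  rows=[0,0,0,0.11,0,0,0,0,0.11,0,0,0,0,0.11,0,0,0,0,0.11,0,0,0,0,0.113,0,0,0,0,0,0],
  newtons=30,
)

```text
clock: 0.65
position: [0.2694, 0.536, 0.248]
tool_rot: [-0.0, 0.49, 0.872, -0.0]
contact_force: [-0.2, 0.7, -0.1]
width: 0.499
grasp_force: 0.0
```

apply_moves(
  rows=[-3,-0.31,0,0,0,-3,-0.31,0,0,0,-3,-0.31,0,0,0,-3,-0.31,0,0,0,-3,-0.31,0,0,0,-3,-0.31,0,0,0,-3,-0.31,0,0,0,-3,-0.31,0,0,0],
)

```text
clock: 1.32
position: [0.3745, 0.3174, 0.2482]
tool_rot: [0.0, 0.486, 0.874, 0.0]
contact_force: [1.5, 0.7, 0.3]
width: 0.497
grasp_force: 0.0
```

apply_moves(
  rows=[-3,-0.31,0,0,0,-3,-0.31,0,0,0,-3,-0.31,0,0,0,-3,-0.31,0,0,0,-3,-0.31,0,0,0,-3,-0.31,0,0,0,-3,-0.31,0,0,0,-3,-0.31,0,0,0],
)

```text
clock: 1.98
position: [0.4793, 0.0999, 0.2483]
tool_rot: [0.0, 0.486, 0.874, 0.0]
contact_force: [1.2, 0.0, 0.4]
width: 0.504
grasp_force: 0.0
```

apply_moves(
  rows=[-3,-0.31,0,0,0,-3,-0.31,0,0,0,-3,-0.31,0,0,0,-3,-0.31,0,0,0,-3,-0.31,0,0,0,-3,-0.31,0,0,0,-3,-0.31,0,0,0,0,0,0,0,0],
)

```text
clock: 2.65
position: [0.5718, -0.0933, 0.2471]
tool_rot: [0.0, 0.487, 0.873, -0.0]
contact_force: [-0.5, -0.5, -0.5]
width: 0.496
grasp_force: 0.0
```

```bash
python3 plan.py red .158; python3 -c "
from h import *
d=save('wrist','pics/w1.png');print(state()['width']);print(proj(d,[[.5814,-.1128,.168]]))"
```

```text
red [ 0.5814 -0.1128]
t 2.65 pos [ 0.5718 -0.0933  0.2471] xang 121.7 F [-0.5 -0.5 -0.5] j6 0.63
roll 0.001 then shift cm [-2.17 -0.21  8.91] rows 3.0
0.5012627124846878
[[254.19924744 234.85185369]]
```

View pics/w1.png

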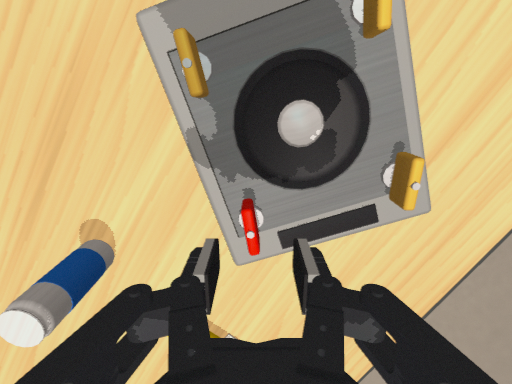

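The wrist view shows the red stud tip at (250,235), against a predicted (254,235). Side1's is at (187,63) and side2's at (416,186). I'll refine the poses from these and from the bars' top edges.

Run:
```python
from plan import *
d=dict(np.load("pics/w1.npz"))
for n,t,a,b in(("red",(250,235),(246,202),(254,252)),("side1",(187,63),(181,31),(198,96)),("side2",(416,186),(421,158),(411,208))):
    T=ray(d,t,.168)[:2]; v=ray(d,a,.166)-ray(d,b,.166); print(n,T.round(4),"exp",pos(n).round(4),"ang",np.degrees(np.arctan2(v[1],v[0])).round(1),np.hypot(*v[:2]).round(4))
cv2.imwrite("pics/w1c.png",np.hstack([cv2.resize(d["image"][y:y+80,x:x+65],None,fx=4,fy=4,interpolation=cv2.INTER_CUBIC) for x,y in((220,190),(160,20),(380,145))]))
```

```text
red [ 0.5785 -0.1147] exp [ 0.5814 -0.1128] ang 129.6 0.046
side1 [ 0.4752 -0.0267] exp [ 0.4777 -0.0249] ang 133.5 0.0412
side2 [ 0.6661 -0.0108] exp [ 0.6693 -0.0091] ang 121.5 0.0407
```

View pics/w1c.png

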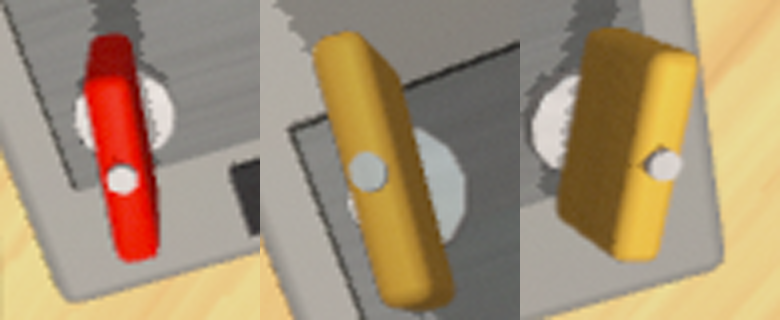

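The crops confirm the wrist estimates: the stud centres shift by about (-2.7, -1.8) mm, and the red bar is at about 128°. I'll update the plan and descend on red.

```bash
sed -i 's/\.5735,-\.017\]/.571,-.0187]/; s/121\.6/128/; s/126\.9/129.5/; s/129\.7)/132.5)/; s/118\.9/121.5/' plan.py; python3 plan.py red .158
```

```text
red [ 0.5789 -0.1145]
t 2.7 pos [ 0.571  -0.0911  0.2473] xang 121.7 F [-0.2 -0.1 -0.2] j6 0.63
roll -0.11 then shift cm [-2.33 -0.82  8.93] rows 3.0
```

apply_moves(
  rows=[0,0,0,-0.11,0,-1.17,-0.41,0,0,0,-1.17,-0.41,0,0,0,0,0,2,0,0,0,0,2,0,0,0,0,0,0,0,0,0,0,0,0],
)

```text
clock: 3.28
position: [0.5779, -0.1123, 0.2076]
tool_rot: [-0.001, 0.439, 0.898, -0.0]
contact_force: [-0.1, -0.5, 0.6]
width: 0.498
grasp_force: 0.0
```

```bash
python3 plan.py red .158
```

```text
red [ 0.5789 -0.1145]
t 3.28 pos [ 0.5779 -0.1123  0.2076] xang 127.9 F [-0.1 -0.5  0.6] j6 0.5
roll -0.002 then shift cm [-0.23 -0.06  4.96] rows 2.0
```

apply_moves(
  rows=[-0.2,-0.05,1.6,0,0,0,0,1.7,0,0,0,0,1.6,0,0,0,0,0,0,0,0,0,0,0,0],
)

```text
clock: 3.7
position: [0.5794, -0.1142, 0.1602]
tool_rot: [0.0, 0.439, 0.898, 0.0]
contact_force: [-0.3, -0.1, 1.0]
width: 0.498
grasp_force: 0.0
```

apply_moves(
  rows=[0,0,0,0,0.3,0,0,0,0,0.5,0,0,0,0,0.6,0,0,0,0,0.7,0,0,0,0,0.8,0,0,0,0,0.9,0,0,0,0,1,0,0,0,0,1],
  newtons=30,
)

```text
clock: 4.37
position: [0.5795, -0.1145, 0.1602]
tool_rot: [0.0, 0.439, 0.898, -0.0]
contact_force: [-2.7, -1.4, 5.9]
width: 0.11
grasp_force: 29.7
```

```bash
python3 plan.py red .158; python3 -c "
from h import *
s=state();print(s['width'],s['grasp_force'],s['moment'])"
```

```text
red [ 0.5789 -0.1145]
t 4.37 pos [ 0.5795 -0.1145  0.1602] xang 127.9 F [-2.7 -1.4  5.9] j6 0.49
roll -0.002 then shift cm [ 0.03 -0.05  0.22] rows 1.0
0.10989165824763614 29.67790335416794 [-0.1971702   0.67139395 -0.01152794]
```

Red is gripped cleanly with little side force. I'll turn it 78° clockwise (1.36 rad).

apply_moves(
  rows=[0,0,0,0.1,1,0,0,0,0.1,1,0,0,0,0.1,1,0,0,0,0.1,1,0,0,0,0.1,1,0,0,0,0.1,1,0,0,0,0.1,1,0,0,0,0.1,1],
)

```text
clock: 5.03
position: [0.5793, -0.1146, 0.1602]
tool_rot: [0.0, 0.756, 0.655, -0.0]
contact_force: [-3.7, -1.2, 5.8]
width: 0.111
grasp_force: 29.8
```

apply_moves(
  rows=[0,0,0,0.1,1,0,0,0,0.1,1,0,0,0,0.1,1,0,0,0,0.1,1,0,0,0,0.1,1,0,0,0,0.05,1,0,0,0,0,1,0,0,0,0,1],
)

```text
clock: 5.7
position: [0.5791, -0.1145, 0.1602]
tool_rot: [0.0, 0.904, 0.427, -0.0]
contact_force: [-5.2, -0.5, 6.1]
width: 0.111
grasp_force: 29.8
```

```bash
python3 plan.py red .158 49.7; python3 -c "
from h import *
s=state();print(s['width'],s['grasp_force'],s['moment'])"
```

```text
red [ 0.5789 -0.1145]
t 5.7 pos [ 0.5791 -0.1145  0.1602] xang 50.5 F [-5.2 -0.5  6.1] j6 1.84
roll 0.015 then shift cm [-0.02 -0.02  0.22] rows 1.0
0.11086572509526367 29.837608337402344 [-0.23981724  1.0467453  -0.07506964]
```

apply_moves(
  rows=[0,0,0,0,0,0,0,0,0,0,0,0,0,0,0,0,0,0,0,0,0,0,-2,0,0,0,0,-2.5,0,0,0,0,-2.5,0,0,0,0,0,0,0],
)

```text
clock: 6.37
position: [0.5811, -0.1148, 0.2347]
tool_rot: [0.002, 0.904, 0.427, 0.002]
contact_force: [0.8, 0.2, 0.3]
width: 0.5
grasp_force: 0.0
```

```bash
python3 plan.py across .22
```

```text
across [0.5631 0.0771]
t 6.37 pos [ 0.5811 -0.1148  0.2347] xang 50.6 F [0.8 0.2 0.3] j6 1.84
roll -1.377 then shift cm [15.95 10.82  1.47] rows 5.0
```

apply_moves(
  rows=[0,0,0,-0.115,0,0,0,0,-0.115,0,0,0,0,-0.115,0,0,0,0,-0.115,0,0,0,0,-0.115,0,0,0,0,-0.115,0,0,0,0,-0.115,0,0,0,0,-0.115,0],
)

```text
clock: 7.03
position: [0.5793, -0.1141, 0.2288]
tool_rot: [-0.0, 0.618, 0.786, 0.0]
contact_force: [0.7, 0.3, 0.3]
width: 0.499
grasp_force: 0.0
```

apply_moves(
  rows=[0,0,0,-0.114,0,0,0,0,-0.114,0,0,0,0,-0.114,0,0,0,0,-0.114,0,2.6,1.8,0,0,0,2.6,1.8,0,0,0,2.6,1.8,0,0,0,0,0,0,0,0],
)

```text
clock: 7.7
position: [0.5709, -0.015, 0.2292]
tool_rot: [-0.0, 0.426, 0.905, 0.001]
contact_force: [0.2, -0.4, -0.3]
width: 0.501
grasp_force: 0.0
```

```bash
python3 -c "
from plan import *
import cv2
d=save('wrist','pics/w2.png')
for n in N: print(n,proj(d,np.r_[pos(n),.168]).round(0))
" ; python3 plan.py across .22
```

```text
red [[188. 310.]]
across [[338. 113.]]
side1 [[137. 149.]]
side2 [[351. 286.]]
across [0.5631 0.0771]
t 7.75 pos [ 0.5713 -0.0171  0.2292] xang 129.6 F [ 0.3 -0.  -1.2] j6 0.62
roll 0.002 then shift cm [7.79 5.37 0.92] rows 3.0
```

View pics/w2.png

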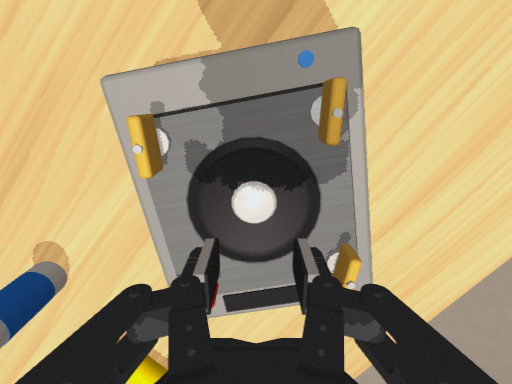

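The wrist view shows across's stud at (338,113) and side1's at (138,149), exactly as predicted. Now I'll check the bar angles from their top edges.

```bash
python3 -c "
from plan import *
d=dict(np.load('pics/w2.npz'))
for n,a,b in (('across',(342,81),(335,143)),('side1',(132,118),(147,177)),('side2',(355,250),(347,310))):
    v=ray(d,a,.166)-ray(d,b,.166); print(n,np.degrees(np.arctan2(v[1],v[0])),np.hypot(*v[:2]))
"
```

```text
across 128.45195804800582 0.03913705786053146
side1 136.44449551231628 0.04065778547925654
side2 129.5657695576279 0.057469598108695515
```

apply_moves(
  rows=[2.6,1.79,0,0,0,2.6,1.79,0,0,0,2.6,1.79,0,0,0,0,0,1,0,0,0,0,1,0,0,0,0,0,0,0,0,0,0,0,0],
)

```text
clock: 8.33
position: [0.5631, 0.0736, 0.2082]
tool_rot: [-0.001, 0.428, 0.904, -0.0]
contact_force: [-0.7, -0.9, 0.1]
width: 0.5
grasp_force: 0.0
```

```bash
python3 plan.py across .16
```

```text
across [0.5631 0.0771]
t 8.33 pos [0.5631 0.0736 0.2082] xang 129.3 F [-0.7 -0.9  0.1] j6 0.78
roll -0.003 then shift cm [0.27 0.22 4.82] rows 2.0
```

apply_moves(
  rows=[0.25,0.2,1.6,0,0,0,0,1.6,0,0,0,0,1.6,0,0,0,0,0,0,0,0,0,0,0,0],
)

```text
clock: 8.75
position: [0.5631, 0.077, 0.1611]
tool_rot: [-0.001, 0.428, 0.904, -0.0]
contact_force: [-0.3, -0.2, 0.6]
width: 0.503
grasp_force: 0.0
```

apply_moves(
  rows=[0,0,0,0,0.3,0,0,0,0,0.5,0,0,0,0,0.6,0,0,0,0,0.7,0,0,0,0,0.8,0,0,0,0,0.9,0,0,0,0,1,0,0,0,0,1],
)

```text
clock: 9.42
position: [0.5635, 0.0775, 0.1622]
tool_rot: [0.0, 0.427, 0.904, -0.0]
contact_force: [-2.9, -2.5, 5.4]
width: 0.109
grasp_force: 29.8
```

```bash
python3 plan.py across .16 49.7; python3 -c "
from h import *
s=state();print(s['width'],s['grasp_force'],s['moment'])"
```

```text
across [0.5631 0.0771]
t 9.42 pos [0.5635 0.0775 0.1622] xang 129.4 F [-2.9 -2.5  5.4] j6 0.79
roll 1.391 then shift cm [-0.06 -0.01  0.22] rows 1.0
0.10916752492148218 29.827220141887665 [-0.57771745  0.62889525  0.03917086]
```

apply_moves(
  rows=[0,0,0,0.1,1,0,0,0,0.1,1,0,0,0,0.1,1,0,0,0,0.1,1,0,0,0,0.1,1,0,0,0,0.1,1,0,0,0,0.1,1,0,0,0,0.1,1],
)

```text
clock: 10.08
position: [0.5636, 0.0775, 0.1622]
tool_rot: [0.001, 0.747, 0.665, -0.0]
contact_force: [-2.6, -3.1, 5.8]
width: 0.111
grasp_force: 29.7
```

apply_moves(
  rows=[0,0,0,0.1,1,0,0,0,0.1,1,0,0,0,0.1,1,0,0,0,0.1,1,0,0,0,0.1,1,0,0,0,0.08,1,0,0,0,0,1,0,0,0,0,1],
)

```text
clock: 10.75
position: [0.5637, 0.0775, 0.1622]
tool_rot: [0.001, 0.905, 0.425, 0.0]
contact_force: [-1.8, -2.6, 4.6]
width: 0.114
grasp_force: 29.8
```

```bash
python3 plan.py across .16 49.7; python3 -c "
from h import *
s=state();print(s['width'],s['grasp_force'],s['moment'])"
```

```text
across [0.5631 0.0771]
t 10.75 pos [0.5637 0.0775 0.1622] xang 50.3 F [-1.8 -2.6  4.6] j6 2.17
roll 0.011 then shift cm [-0.07 -0.02  0.22] rows 1.0
0.11353438573071788 29.789369702339172 [-0.58988152  0.52335826 -0.08226894]
```

apply_moves(
  rows=[0,0,0,0,0,0,0,0,0,0,0,0,0,0,0,0,0,0,0,0,0,0,-2,0,0,0,0,-2.5,0,0,0,0,-2.5,0,0,0,0,0,0,0],
)

```text
clock: 11.42
position: [0.5653, 0.0778, 0.2365]
tool_rot: [0.002, 0.905, 0.425, 0.003]
contact_force: [0.4, -0.2, 0.2]
width: 0.504
grasp_force: 0.0
```

```bash
sed -i 's/132\.5)/134.5)/' plan.py; python3 plan.py side1 .22
```

```text
side1 [ 0.4752 -0.0266]
t 11.42 pos [0.5653 0.0778 0.2365] xang 50.4 F [ 0.4 -0.2  0.2] j6 2.17
roll -1.469 then shift cm [ -1.13 -13.75   1.65] rows 4.0
```

apply_moves(
  rows=[0,0,0,-0.113,0,0,0,0,-0.113,0,0,0,0,-0.113,0,0,0,0,-0.113,0,0,0,0,-0.113,0,0,0,0,-0.113,0,0,0,0,-0.113,0,0,0,0,-0.113,0],
)

```text
clock: 12.08
position: [0.5634, 0.078, 0.2309]
tool_rot: [-0.0, 0.626, 0.78, 0.0]
contact_force: [-0.3, 0.5, 0.8]
width: 0.5
grasp_force: 0.0
```

apply_moves(
  rows=[0,0,0,-0.113,0,0,0,0,-0.113,0,0,0,0,-0.113,0,0,0,0,-0.113,0,0,0,0,-0.113,0,0,0,0,0,0],
)

```text
clock: 12.58
position: [0.5634, 0.078, 0.2309]
tool_rot: [-0.0, 0.384, 0.923, 0.0]
contact_force: [-0.0, 0.1, 0.8]
width: 0.502
grasp_force: 0.0
```

apply_moves(
  rows=[-0.2,-2.7,0,0,0,-0.2,-2.7,0,0,0,-0.2,-2.7,0,0,0,-0.2,-2.7,0,0,0,-0.2,-2.7,0,0,0,0,0,2,0,0,0,0,0,0,0,0,0,0,0,0],
)

```text
clock: 13.25
position: [0.4737, -0.0237, 0.2107]
tool_rot: [-0.001, 0.388, 0.922, 0.0]
contact_force: [-0.3, 0.2, -0.9]
width: 0.495
grasp_force: 0.0
```

```bash
python3 plan.py side1 .16
```

```text
side1 [ 0.4752 -0.0266]
t 13.25 pos [ 0.4737 -0.0237  0.2107] xang 134.3 F [-0.3  0.2 -0.9] j6 0.47
roll -0.003 then shift cm [-0.31 -0.1   5.07] rows 2.0
```

apply_moves(
  rows=[-0.3,-0.1,1.7,0,0,0,0,1.7,0,0,0,0,1.6,0,0,0,0,0,0,0,0,0,0,0,0],
)

```text
clock: 13.67
position: [0.4756, -0.0261, 0.1615]
tool_rot: [-0.001, 0.387, 0.922, 0.0]
contact_force: [-0.2, 0.2, 0.6]
width: 0.502
grasp_force: 0.0
```

apply_moves(
  rows=[0,0,0,0,0.3,0,0,0,0,0.5,0,0,0,0,0.6,0,0,0,0,0.7,0,0,0,0,0.8,0,0,0,0,0.9,0,0,0,0,1,0,0,0,0,1],
)

```text
clock: 14.33
position: [0.476, -0.0268, 0.162]
tool_rot: [0.001, 0.387, 0.922, 0.0]
contact_force: [-0.1, 0.8, 5.1]
width: 0.108
grasp_force: 29.6
```

```bash
python3 plan.py side1 .16 49.7; python3 -c "
from h import *
s=state();print(s['width'],s['grasp_force'],s['moment'])"
```

```text
side1 [ 0.4752 -0.0266]
t 14.33 pos [ 0.476  -0.0268  0.162 ] xang 134.5 F [-0.1  0.8  5.1] j6 0.46
roll 1.48 then shift cm [-0.04 -0.07  0.2 ] rows 1.0
0.10750163667543561 29.558949172496796 [ 0.20872791  0.11607619 -0.08165477]
```

apply_moves(
  rows=[0,0,0,0.1,1,0,0,0,0.1,1,0,0,0,0.1,1,0,0,0,0.1,1,0,0,0,0.1,1,0,0,0,0.1,1,0,0,0,0.1,1,0,0,0,0.1,1],
)

```text
clock: 15.0
position: [0.4756, -0.0269, 0.162]
tool_rot: [0.0, 0.717, 0.697, -0.0]
contact_force: [-3.4, -0.3, 7.5]
width: 0.109
grasp_force: 29.8
```

apply_moves(
  rows=[0,0,0,0.11,1,0,0,0,0.11,1,0,0,0,0.11,1,0,0,0,0.11,1,0,0,0,0.11,1,0,0,0,0.11,1,0,0,0,0,1,0,0,0,0,1],
)

```text
clock: 15.67
position: [0.4752, -0.0268, 0.162]
tool_rot: [0.0, 0.903, 0.429, -0.0]
contact_force: [-5.6, -0.3, 8.3]
width: 0.112
grasp_force: 30.0
```

```bash
python3 plan.py side1 .16 49.7; python3 -c "
from h import *
s=state();print(s['width'],s['grasp_force'],s['moment'])"
```

```text
side1 [ 0.4752 -0.0266]
t 15.67 pos [ 0.4752 -0.0268  0.162 ] xang 50.8 F [-5.6 -0.3  8.3] j6 1.92
roll 0.019 then shift cm [ 0.01 -0.02  0.2 ] rows 1.0
0.11238231940651194 30.033711791038513 [ 0.01516236  1.15603393 -0.11377034]
```

apply_moves(
  rows=[0,0,0,0,0,0,0,0,0,0,0,0,0,0,0,0,0,0,0,0,0,0,-2,0,0,0,0,-2.5,0,0,0,0,-2.5,0,0,0,0,0,0,0],
)

```text
clock: 16.33
position: [0.4772, -0.0272, 0.236]
tool_rot: [0.002, 0.903, 0.429, 0.002]
contact_force: [0.8, -0.3, -0.3]
width: 0.499
grasp_force: 0.0
```

```bash
sed -i 's/121\.5)/123.5)/' plan.py; python3 plan.py side2 .22
```

```text
side2 [ 0.6668 -0.0108]
t 16.33 pos [ 0.4772 -0.0272  0.236 ] xang 50.9 F [ 0.8 -0.3 -0.3] j6 1.92
roll -1.268 then shift cm [-9.1  16.72  1.6 ] rows 5.0
```

apply_moves(
  rows=[0,0,0,-0.115,0,0,0,0,-0.115,0,0,0,0,-0.115,0,0,0,0,-0.115,0,0,0,0,-0.115,0,0,0,0,-0.115,0,0,0,0,-0.115,0,0,0,0,-0.115,0],
)

```text
clock: 17.0
position: [0.4756, -0.0267, 0.2309]
tool_rot: [-0.0, 0.616, 0.788, 0.0]
contact_force: [0.1, -0.4, -0.1]
width: 0.499
grasp_force: 0.0
```

apply_moves(
  rows=[0,0,0,-0.115,0,0,0,0,-0.115,0,0,0,0,-0.115,0,0,0,0,0,0],
)

```text
clock: 17.33
position: [0.4756, -0.0267, 0.2309]
tool_rot: [-0.0, 0.472, 0.881, 0.0]
contact_force: [0.1, -0.1, 0.3]
width: 0.497
grasp_force: 0.0
```

apply_moves(
  rows=[-1.5,2.8,0,0,0,-1.5,2.8,0,0,0,-1.5,2.8,0,0,0,-1.5,2.8,0,0,0,-1.5,2.8,0,0,0,-1.5,2.7,0,0,0,0,0,2,0,0,0,0,0,0,0],
)

```text
clock: 18.0
position: [0.6647, -0.0098, 0.2062]
tool_rot: [-0.003, 0.476, 0.879, -0.001]
contact_force: [-1.3, -0.1, -1.2]
width: 0.499
grasp_force: 0.0
```

```bash
python3 plan.py side2 .16
```

```text
side2 [ 0.6668 -0.0108]
t 18.0 pos [ 0.6647 -0.0098  0.2062] xang 123.2 F [-1.3 -0.1 -1.2] j6 0.78
roll -0.006 then shift cm [-0.2   0.13  4.62] rows 2.0
```

apply_moves(
  rows=[-0.1,0.1,1.6,0,0,0,0,1.6,0,0,0,0,1.6,0,0,0,0,0,0,0,0,0,0,0,0],
)

```text
clock: 18.42
position: [0.6646, -0.0102, 0.1632]
tool_rot: [-0.001, 0.475, 0.88, -0.0]
contact_force: [-0.5, 0.7, 1.3]
width: 0.501
grasp_force: 0.0
```

apply_moves(
  rows=[0,0,0,0,0.3,0,0,0,0,0.5,0,0,0,0,0.6,0,0,0,0,0.7,0,0,0,0,0.8,0,0,0,0,0.9,0,0,0,0,1,0,0,0,0,1],
)

```text
clock: 19.08
position: [0.6667, -0.0101, 0.1644]
tool_rot: [0.001, 0.474, 0.88, 0.001]
contact_force: [3.1, 3.9, 5.3]
width: 0.107
grasp_force: 30.1
```

```bash
python3 plan.py side2 .16 49.7; python3 -c "
from h import *
s=state();print(s['width'],s['grasp_force'],s['moment'])"
```

```text
side2 [ 0.6668 -0.0108]
t 19.08 pos [ 0.6667 -0.0101  0.1644] xang 123.4 F [3.1 3.9 5.3] j6 0.78
roll 1.286 then shift cm [-0.05  0.06  0.44] rows 1.0
0.10714082321514394 30.128236413002014 [ 0.73656052 -0.43453153  0.06971808]
```

apply_moves(
  rows=[0,0,0,0.1,1,0,0,0,0.1,1,0,0,0,0.1,1,0,0,0,0.1,1,0,0,0,0.1,1,0,0,0,0.1,1,0,0,0,0.1,1,0,0,0,0.1,1],
)

```text
clock: 19.75
position: [0.6673, -0.0099, 0.1644]
tool_rot: [0.001, 0.781, 0.624, 0.002]
contact_force: [5.5, 4.1, 4.8]
width: 0.105
grasp_force: 29.9
```

apply_moves(
  rows=[0,0,0,0.1,1,0,0,0,0.1,1,0,0,0,0.1,1,0,0,0,0.1,1,0,0,0,0.08,1,0,0,0,0,1,0,0,0,0,1],
)

```text
clock: 20.33
position: [0.6676, -0.0101, 0.1644]
tool_rot: [0.001, 0.906, 0.423, 0.002]
contact_force: [7.9, 3.8, 2.7]
width: 0.109
grasp_force: 29.8
```

```bash
python3 plan.py side2 .16 49.7; python3 -c "
from h import *
s=state();print(s['width'],s['grasp_force'],s['moment'])"
```

```text
side2 [ 0.6668 -0.0108]
t 20.33 pos [ 0.6676 -0.0101  0.1644] xang 50.0 F [7.9 3.8 2.7] j6 2.06
roll 0.005 then shift cm [-0.1  -0.01  0.44] rows 1.0
0.10854376904180509 29.797858893871307 [ 0.72381874 -1.57505812 -0.07437036]
```

apply_moves(
  rows=[0,0,0,0,0,0,0,0,0,0,0,0,0,0,0,0,0,0,0,0,0,0,-2,0,0,0,0,-2.5,0,0,0,0,-2.5,0,0,0,0,-2.5,0,0],
)

```text
clock: 21.0
position: [0.6655, -0.0104, 0.259]
tool_rot: [-0.0, 0.906, 0.423, -0.0]
contact_force: [0.5, -0.0, 0.2]
width: 0.502
grasp_force: 0.0
```

apply_moves(
  rows=[-3,0,-1,0,0,-3,0,-1,0,0,-3,0,0,0,0,-3,0,0,0,0,-3,0,0,0,0,-3,0,0,0,0,0,0,0,0,0,0,0,0,0,0],
)

```text
clock: 21.67
position: [0.5495, -0.1494, 0.2784]
tool_rot: [0.0, 0.907, 0.422, 0.0]
contact_force: [-0.1, 0.0, -0.0]
width: 0.497
grasp_force: 0.0
```

```bash
python3 -c "
from h import *
a=save('scene','pics/f1.png')['image'];b=save('side','pics/f2.png')['image'];print(state()['clock'])
cv2.imwrite('pics/f.png',np.hstack([cv2.resize(a[112:312,112:332],(400,364)),cv2.resize(b[112:292,160:360],(400,364))]))"
```

```text
21.7667
```

View pics/f.png

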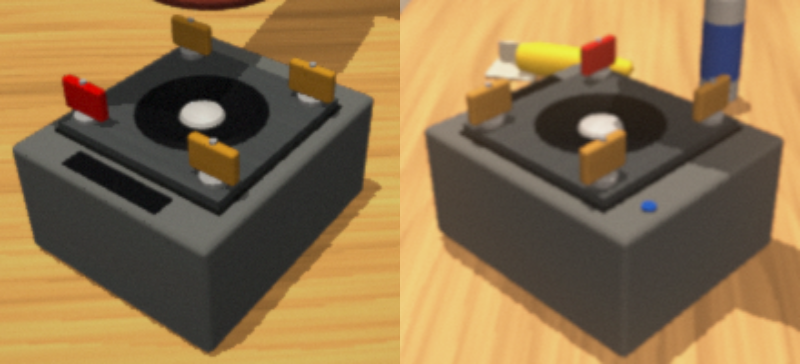

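The final views show all four bars (scene half: red (85,98), side1 (190,35), across (312,80), side2 (213,158)) parallel to the port slot, so straight across the long axis. The gripper is clear, so I'll hand in.

```bash
python3 -c "
from cell import manip
print(manip.job_done())"
```

```text
the job is handed in; nothing more can be done
None
```

I tightened all four nuts in cross order (red, across, side1, side2). The final pictures show every bar straight across the cabinet, the gripper is clear of everything, and the job was handed in at about 22 s; no verdict was returned.

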